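# Gauge the pad gap of a brake caliper

## Task

Take the yellow-handled taper gauge out of the tool rack and slide its blade straight down through the caliper's window, in the middle of the gap between the two brake pads, until it drags snugly: the sprung pad should have given by about 1.5 to 2 mm. Do not force it deeper than that, leave the other tools and parts alone, and finish still gripping the gauge, holding it still and upright at that depth.

Things in the scene. Friction and masses are not known exactly. Their poses are not given: they have to be found in the camera images.
- gauge_grip (a point): centre of the handle of the taper gauge, the loose tool with the YELLOW handle. Frame: z up along the tool, x across the blade's thickness, y across its width. Handle 16 (x) by 28 (y) by 50 mm tall; this point is 31 mm above the underside of its collar and 101 mm above the blade's tip. Grip the 16 mm across x, fingers from above
- gauge_tip (a point): middle of the blade's lower end, same axes. The blade is 24 mm wide (y) and 70 mm long; it is 2.5 mm thick at the tip and grows evenly on both sides by 1 mm for every 8 mm of length, up to 11 mm under the collar
- gauge: the same taper gauge, 0.1 to 0.17 kg; origin in the middle of the underside of its black collar (26 x 42 mm, 6 mm thick), 70 mm above the tip, axes as above. It starts upright in the wooden rack, blade down through a slot, hanging on the collar
- rack: wooden tool rack, fixed, 62 (x) by 210 (y) mm, flat top 95 mm high with three slots at y = -62, 0 and 62 mm, each 15 mm (x) by 30 mm (y); the yellow, red and green tools hang in them in any order. Origin under its centre on the table, z up
- caliper: black brake caliper on two steel pins in a bench fixture fixed to the table; it floats +-8 mm along its y (friction 0.6 N). Origin on the table under its middle, z up, y across the pad gap, x along it. Pads stand 80 to 110 mm above the table. Two black bridge bars, tops at 122 mm, leave a window 46 mm long in x above the pads. Below the pads it is free down to 32 mm
- fixed_pad: pad on the -y side of the caliper, held firmly by its adjuster; 36 mm long in x. Origin and axes as the caliper's, less the adjuster's setting along y. The fixture around it is 150 (x) by 170 (y) mm; its blue end plates at y = +-70 mm are 110 mm high
- fixed_pad_edge (a point): middle of the upper edge of the fixed pad's working face, 110 mm above the table; axes as the caliper's. Above it a copper lead-in lip flares outward at 20 degrees for 12 mm of height
- sprung_pad_edge (a point): the same point on the sprung pad, on the +y side, with the same lip. The gap between the two edges is 4.5 to 6 mm at rest and differs from one start to the next; its middle is halfway between the two points. The wedge first touches both edges there, so its tip is then 16 to 28 mm below them
- sprung_pad (a joint): how far the sprung pad has been pushed back (along the caliper's +y), m: 0 at rest, 0.005 at its stop. Its spring pushes back with 2.5 N for each mm. Once the wedge touches both pads, every 8 mm of further depth pushes it back 1 mm. While it slides down it drags with roughly 5 N at 1.75 mm (3 to 8 N over 1 to 2.5 mm); the drag may fade once it stands still
- file_tool: red-handled flat tool in the rack, same handle as the gauge; leave alone. Origin under its collar
- nut_driver: green-handled nut driver in the rack, same handle; leave alone. Origin under its collar
- oil_can: copper oil can, 72 mm across, 140 mm high with spout; origin under its centre
- sprocket: dark steel sprocket lying flat, 78 mm across; origin under its centre
- wrench: wrench lying on the table, 160 mm long; origin under its middle
- grease_jar: white jar with red cap, 64 mm across, 60 mm high; origin under its centre
- bolt_cup: aluminium cup, 72 mm across, 50 mm high; origin under its centre
- screwdriver: screwdriver with orange handle lying on the table, 180 mm long; origin under its middle
Mind the look-alikes: they are no part of the job. Of the things like the gauge, leave any that is purple or white; of the rest the larger one is meant.

How it is judged:
On the way, in this order (a step that is already met when the one before it is completed fails the run):
1. the gauge is lifted clear of the rack in the gripper (height (world z) of gauge_tip above 0.1 m and contact force between gauge and the fingers above 1 N), for 0.1 s.
2. its tip has passed through the window into the pad gap, held upright (z of gauge_tip in the frame of caliper between 0.04 and 0.105 m and horizontal distance between gauge_tip and caliper below 0.015 m and angle between gauge's own z axis and vertical below 0.15 rad and contact force between gauge and the fingers above 1 N), for 0.05 s.
At the end, for the whole second after the job is handed in: Gripper holds the gauge (over 2 N), still, upright within 7 deg, square to the gap within 9 deg, within 12 mm of mid-pad along the gap, tip 12 mm or more below the pad edges, bearing on the fixed pad (over 0.8 N), out of the rack; sprung pad pushed back 1 to 2.5 mm (value of joint sprung_pad between 0.001 and 0.0025 m and contact force between gauge and fixed_pad above 0.8 N and contact force between gauge and the fingers above 2 N and contact force between gauge and rack below 0.1 N and x of gauge_tip in the frame of caliper between -0.012 and 0.012 m and z of gauge_tip in the frame of caliper below 0.098 m and angle between gauge's own z axis and vertical below 0.12 rad and angle between the x axis of gauge and the y axis of caliper, either way round below 0.15 rad and linear speed of gauge below 0.01 m/s); the arm keeps its last pose, push and grip.
It fails at once if the gauge is forced: the sprung pad is pushed back more than 3.2 mm (value of joint sprung_pad above 0.0032 m).
It fails at once if another tool or part is moved more than 2 cm (distance of any of file_tool, nut_driver, oil_can, sprocket, wrench, grease_jar, bolt_cup, screwdriver from where it was at the start of the episode above 0.02 m).
It also fails if it takes over 48 s, if anything falls off the work surface, if the arm or the gripper's body presses on something with over 40 N, if the wrist force passes 120 N, or if a joint passes its speed limit or range.

## Robot

A 6-joint arm with a two-finger parallel gripper is mounted at the origin on the work surface. World frame = base frame: x ahead of the robot, y to its left, z up, the work surface at z = 0. Lengths are in m, angles in rad, forces in N, time in s.
With the tool pointing down it reaches from about 0.275 to 1 m from the base axis. Payload 8.4 kg.
Tool frame: the origin (TCP) lies at the very end of the fingers, on their centre line; the grasp point (between the pads) lies 19 mm behind it; z points along the fingers, y is the line along which they close (so a half turn about z gives the same grasp; the last joint's range is limited). The gripper opens to 85 mm and grips with 20 to 120 N. Pads are 22 mm wide; open, the fingers measure 114 mm over their backs; the gripper's body (76 mm by 85 mm) begins 54 mm behind the grasp point. The pads swing forward as they close: fully open they stand 13 mm farther back than shut.
Start: joints at [1.276, 0.353, 1.633, -0, 1.155, -0.002], TCP at [0.18, 0.598, 0.231] pointing down, gripper open.
Joint ranges: [-2.63, 2.63], [-0.92, 2.1], [0.06, 2.66], [-1.3, 4.44], [0, 2.69], [-3.02, 3.02]. Speed limits (rad/s): [2.22, 2.22, 2.79, 3.14, 3.14, 3.14].

## Interface

Orientations are given as a unit quaternion [w, x, y, z].
In Python, from plant import ctrl, capture gives the robot as it stands.
- The arm moves only by the tool move_arm, never from a script. Its argument "targets" is one flat list of numbers, 6 for each row, row after row: the shift along the tool's x, y, z in mm, then the turn, a rotation vector about the tool's x, y, z in degrees. A call has 1 to 12 rows; each row shifts and turns the commanded pose from where the row before left it, along the tool's axes as they then stand; what a row does not reach is not made up. A row lasts 1/10 s, in which the tool goes at most 50 mm and 8.59 degrees, less where a joint would pass 70% of its speed; a pose out of reach is approached as far as the arm can. A call is refused whole if a number of a shift passes 50 or a number of a turn 8.59, either way. A call with a gripper value outside its range is refused whole. "hand" is the opening in per cent of the stroke, from 0 (shut) to 100 (fully open), set as the call begins (left out, the last holds). The fingers move at their own pace and stop on an object; the grip force is fixed at half the most. Time passes only in rows, so rows that do not move let the fingers close. It gives the time, the measured TCP pose, the force, the opening and the grip force at its end, in the units of the state.
- ctrl.get_state(): the state, without advancing time (a new reading comes with each control period).
- capture(name): name is "scene" or "side" or "wrist"; returns a dict with "color" (480x640x3 uint8, blue, green, red), "depth" (480x640 float32, m along the optical axis (not along the pixel's ray), 0 where there is no reading), "intrinsics" (3x3 intrinsics, pixels), "T" (4x4, takes a point from camera to world coordinates). Camera axes: x right, y down, z forward; pixel columns grow to the right and rows downward; lengths in m; the calibration is good to about 2 mm. A picture is of the moment at which its call begins.
- ctrl.close_job(): hands the job in; it is judged then, once.
The state is a dict: "time": time; "joints": joint angles; "joint_vel": joint speeds; "joint_torque": joint torques, N m; "ee_pos": TCP position; "orientation": TCP orientation; "force": force on the tool from outside, world axes, zero at the start; "torque": the same for the moment, N m; "width": finger opening in m; "gripper_force": force on a finger pad.
Only numpy, scipy, OpenCV 4.12 (cv2) and the standard library are available. Lean on these libraries where they do the work, as an engineer would, in place of code of your own. Each camera call takes 0.05 s, during which the arm holds its last target. There are 200 camera calls.

## Working session

There is one attempt and no reset: what is moved stays moved. The work goes in short steps, Python scripts to look and compute and a tool call to move; the robot and the scene stay as the last step left them, time stands still between calls to the robot, and variables do not carry over. Pictures are saved under pics/ and viewed, at most 10 in all, crops included, and the job is handed in when it is done.

Besides the shell and the picture viewer there is one more tool, called after "Emit:" by a JSON object that holds its "name" and its "arguments". move_arm: Moves the arm, as the interface text tells. Its arguments: {"type":"object","properties":{"targets":{"type":"array"},"hand":{"type":"number"}},"required":["targets"]}

```bash
mkdir -p pics && ls && cat > h.py <<'E'
import numpy as np, cv2, pickle
from plant import ctrl, capture
from scipy.spatial.transform import Rotation as R
def cap(n,tag):
    c=capture(n); cv2.imwrite(f'pics/{tag}.png',c['color']); pickle.dump(c,open(f'{tag}.pkl','wb')); return c
def load(tag): return pickle.load(open(f'{tag}.pkl','rb'))
def pts(c):
    K=c['intrinsics'];d=c['depth'];v,u=np.mgrid[:480,:640]
    p=np.stack([(u-K[0,2])/K[0,0]*d,(v-K[1,2])/K[1,1]*d,d],-1)
    return p@c['T'][:3,:3].T+c['T'][:3,3]
def plane(c,u,v,z):
    K=c['intrinsics'];r=c['T'][:3,:3]@np.array([(u-K[0,2])/K[0,0],(v-K[1,2])/K[1,1],1]);o=c['T'][:3,3]
    return o+r*(z-o[2])/r[2]
def proj(c,P):
    q=c['T'][:3,:3].T@(np.array(P)-c['T'][:3,3]);k=c['intrinsics']@q;return k[:2]/k[2]
E
python3 - <<'E'
from h import *
s=ctrl.get_state();print(s)
a=cap('scene','scene0');b=cap('side','side0')
for c in(a,b):print(c['T'].round(3).tolist(),c['intrinsics'].tolist())
E
```

```text
pics
{'time': 0.0, 'joints': array([ 1.27560386e+00,  3.53642715e-01,  1.63417473e+00,  2.95798589e-05,
        1.15521234e+00, -2.39755761e-03]), 'joint_vel': array([ 0.00047641,  0.00036645,  0.00063247,  0.00032037,  0.00142752,
       -0.00034262]), 'joint_torque': array([-9.79115539e-04, -6.05280590e+01, -3.42049456e+01, -1.69276143e-05,
        9.43140651e-03, -5.24092616e-05]), 'ee_pos': array([0.18023627, 0.59792124, 0.23054772]), 'orientation': array([-1.19902341e-04,  1.45880958e-01,  9.89301890e-01, -7.08621764e-04]), 'force': array([-0.00312408, -0.96108507, -0.28274013]), 'torque': array([ 0.04257568, -0.01222347,  0.00467761]), 'gripper_force': 0.0, 'width': 0.08526195788463141}
[[0.432, 0.594, -0.679, 1.359], [0.902, -0.277, 0.331, -0.394], [0.009, -0.755, -0.655, 0.876], [0.0, 0.0, 0.0, 1.0]] [[594.8352196767534, 0.0, 315.81925585419344], [0.0, 594.8352196767534, 225.85831864003077], [0.0, 0.0, 1.0]]
[[-0.957, -0.201, 0.211, 0.318], [-0.29, 0.602, -0.744, 0.863], [0.023, -0.773, -0.634, 0.843], [0.0, 0.0, 0.0, 1.0]] [[544.6282835009317, 0.0, 314.3954183318168], [0.0, 544.6282835009317, 245.37833349242544], [0.0, 0.0, 1.0]]
```

View pics/scene0.png

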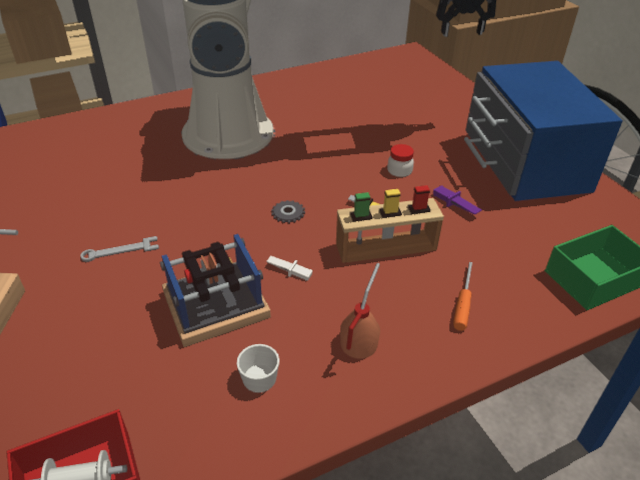

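View pics/side0.png

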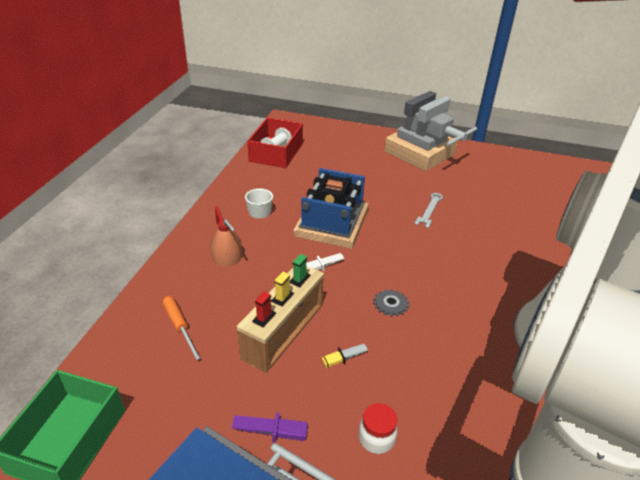

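The yellow gauge is the middle tool in the rack, at scene (392,200) and side (283,287). A small yellow look-alike lies flat at side (345,355). The caliper sits between the blue plates at scene (212,275) and side (335,200).

```bash
python3 - <<'E'
from h import *
def rep(n,P):
    if len(P)<5: print(n,len(P));return
    (c,s,a)=cv2.minAreaRect((P[:,:2]*1000).astype(np.float32));print(n,len(P),'mean',P.mean(0).round(4),'z',np.percentile(P[:,2],[2,98]).round(3),'rect',np.round(c,1),np.round(s,1),round(a,1))
for t in('scene0','side0'):
    c=load(t);P=pts(c);h=cv2.cvtColor(c['color'],cv2.COLOR_BGR2HSV);H,S,V=cv2.split(h);z=P[...,2];ok=c['depth']>0
    yel=(H>20)&(H<32)&(S>150)&(V>110)&ok&(z>.09)&(z<.18);rep(t+' yel',P[yel]); rep(' yeltop',P[yel&(z>.146)])
    x,y=P[...,0],P[...,1]
    cy=np.median(P[yel],0)
    rk=ok&(abs(z-.095)<.004)&(np.hypot(x-cy[0],y-cy[1])<.12)&(H>8)&(H<25);rep(' racktop',P[rk])
    bl=(H>105)&(H<130)&(S>120)&ok&(z>.04)&(z<.125)
    box=np.zeros(bl.shape,bool)
    if t=='scene0':box[220:340,150:280]=1
    else: box[160:250,285:380]=1
    rep(' blue',P[bl&box]); rep(' bluetop',P[bl&box&(abs(z-.109)<.004)])
    ct=box&ok&(V<60)&(abs(z-.121)<.005);rep(' bridges',P[ct])
E
```

```text
scene0 yel 259 mean [0.5821 0.1547 0.1304] z [0.104 0.153] rect [578.7 155.4] [26.9 16.5] 78.1
 yeltop 74 mean [0.579  0.1559 0.1509] z [0.147 0.154] rect [578.7 155.6] [27.4 14.8] 81.7
 racktop 1365 mean [0.5843 0.1511 0.0954] z [0.092 0.098] rect [577.6 156.5] [211.5  68.2] 76.0
 blue 425 mean [ 0.5853 -0.2349  0.1107] z [0.108 0.113] rect [ 582.1 -229. ] [117.7 150.2] 0.1
 bluetop 410 mean [ 0.5849 -0.2336  0.1106] z [0.107 0.113] rect [ 582.1 -229. ] [117.7 150.2] 0.1
 bridges 761 mean [ 0.5827 -0.2318  0.1203] z [0.116 0.125] rect [ 581.  -230.2] [75.2 71.5] 88.3
side0 yel 307 mean [0.577  0.1667 0.1327] z [0.105 0.153] rect [578.1 160.6] [31. 18.] 73.5
 yeltop 101 mean [0.5783 0.1627 0.1511] z [0.147 0.154] rect [577.8 160.2] [31.  17.2] 77.9
 racktop 1520 mean [0.5746 0.1826 0.0953] z [0.092 0.098] rect [578.6 161.1] [213.1  64.3] 76.1
 blue 1432 mean [ 0.5774 -0.1786  0.0812] z [0.042 0.112] rect [ 580.9 -221.9] [153.2 118.1] 89.5
 bluetop 314 mean [ 0.58  -0.211  0.109] z [0.105 0.112] rect [ 581.1 -222.8] [151.7 116.4] 89.2
 bridges 285 mean [ 0.5802 -0.22    0.1202] z [0.116 0.125] rect [ 581.9 -223.7] [69.1 76. ] 0.0
```

Emit:
{"name": "move_arm", "arguments": {"targets": [-42, -25.5, 0, 0, 0, 0, -42, -25.5, 0, 0, 0, 0, -42, -25.5, 0, 0, 0, 0, -42, -25.5, 0, 0, 0, 0, -42, -25.5, 0, 0, 0, 0, -42, -25.5, 0, 0, 0, 0, -42, -25.5, 0, 0, 0, 0, -42, -25.5, 0, 0, 0, 0, -42, -25.5, 0, 0, 0, 0, -42, -25.5, 0, 0, 0, 0, -42, -25.5, 0, 0, 0, 0, -42, -25.5, 0, 0, 0, 0]}}

```text
time: 1.3
ee_pos: [0.5756, 0.1581, 0.2311]
orientation: [-0.0, 0.146, 0.989, -0.0]
force: [0.5, 1.1, -0.1]
width: 0.0855
gripper_force: 0.0
```

Emit:
{"name": "move_arm", "arguments": {"targets": [0, 0, 0, 0, 0, 8, 0, 0, 0, 0, 0, 8, 0, 0, 0, 0, 0, 8, 0, 0, 0, 0, 0, 8, 0, 0, 0, 0, 0, 8, 0, 0, 0, 0, 0, 8, 0, 0, 0, 0, 0, 8, 0, 0, 0, 0, 0, 8, 0, 0, 0, 0, 0, 8, 0, 0, 0, 0, 0, 8, 0, 0, 0, 0, 0, 7.2, 0, 0, 0, 0, 0, 0]}}

```text
time: 2.5
ee_pos: [0.5744, 0.1599, 0.2309]
orientation: [-0.0, 0.788, 0.615, -0.0]
force: [-0.7, 0.6, -0.5]
width: 0.0852
gripper_force: 0.0
```

```bash
cat >> h.py <<'E'
def tool():
    s=ctrl.get_state();q=s['orientation'];Rm=R.from_quat([q[1],q[2],q[3],q[0]]).as_matrix()
    return s,np.array(s['ee_pos']),Rm
def show():
    s,p,Rm=tool();print('t',round(s['time'],2),'p',p.round(4),'y at',np.degrees(np.arctan2(Rm[1,1],Rm[0,1])).round(2),'z',Rm[:,2].round(4),'F',np.round(s['force'],2),'w',round(s['width'],4),'gf',round(s['gripper_force'],1))
    return p,Rm
def rep(n,P):
    if len(P)<5: print(n,len(P));return
    (c,s,a)=cv2.minAreaRect((P[:,:2]*1000).astype(np.float32));print(n,len(P),'mean',P.mean(0).round(4),'z',np.percentile(P[:,2],[2,98]).round(3),'rect',np.round(c,1),np.round(s,1),round(a,1))
E
python3 - <<'E'
from h import *
p,Rm=show()
c=cap('wrist','w1');P=pts(c);H,S,V=cv2.split(cv2.cvtColor(c['color'],cv2.COLOR_BGR2HSV));z=P[...,2]
print(c['T'].round(3).tolist())
m=(H>20)&(H<32)&(S>150)&(V>90)&(c['depth']>0)&(z>.09)
rep('yel',P[m]);rep('top',P[m&(z>.146)])
rk=(abs(z-.095)<.004)&(H>8)&(H<25);rep('rack',P[rk])
print('to go tool (to grip z .107):',Rm.T@(np.array([.5782,.158,.107])-p)*1000)
E
```

```text
t 2.5 p [0.5744 0.1599 0.2309] y at -14.08 z [-7.e-04 -2.e-04 -1.e+00] F [-0.74  0.59 -0.52] w 0.0852 gf 0.0
[[0.97, -0.234, -0.072, 0.593], [-0.245, -0.927, -0.286, 0.232], [0.0, 0.295, -0.956, 0.373], [0.0, 0.0, 0.0, 1.0]]
yel 1562 mean [0.5785 0.1623 0.1445] z [0.107 0.152] rect [575.5 148.6] [49.6 16.7] 78.1
top 1220 mean [0.5778 0.1596 0.1504] z [0.148 0.152] rect [577.7 158.8] [28.1 15.6] 75.5
rack 17381 mean [0.582  0.1753 0.0947] z [0.093 0.096] rect [577.9 158.6] [210.3  62.2] 75.9
to go tool (to grip z .107): [ -0.8457406    4.23916742 123.92275725]
```

View pics/w1.png

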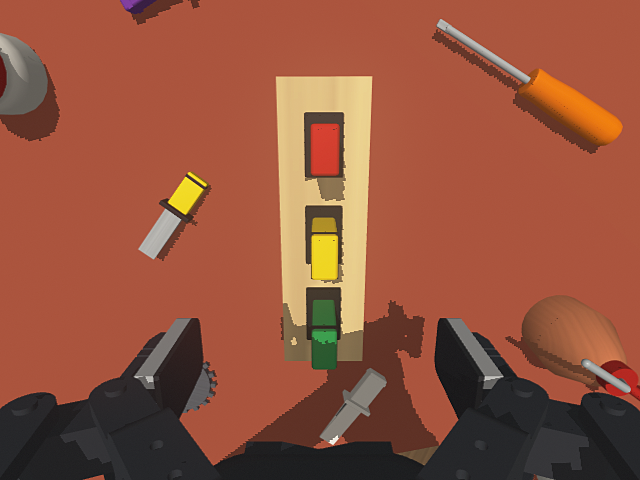

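The wrist view shows the yellow handle between the open fingers at about (324,250), with its long side along the rack. The measured top is 28 x 16 mm at z 0.150, which matches. I'll descend and grip.

Emit:
{"name": "move_arm", "arguments": {"targets": [0, 3.5, 0, 0, 0, 0, 0, 0, 30, 0, 0, 0, 0, 0, 30, 0, 0, 0, 0, 0, 30, 0, 0, 0, 0, 0, 20, 0, 0, 0, 0, 0, 10, 0, 0, 0, 0, 0, 0, 0, 0, 0, 0, 0, 0, 0, 0, 0]}}

```text
time: 3.35
ee_pos: [0.5787, 0.1592, 0.112]
orientation: [0.0, 0.788, 0.616, 0.0]
force: [-0.3, 0.4, 0.2]
width: 0.0856
gripper_force: 0.0
```

Emit:
{"name": "move_arm", "arguments": {"targets": [0, 0, 0, 0, 0, 0, 0, 0, 0, 0, 0, 0, 0, 0, 0, 0, 0, 0, 0, 0, 0, 0, 0, 0, 0, 0, 0, 0, 0, 0, 0, 0, 0, 0, 0, 0, 0, 0, 0, 0, 0, 0, 0, 0, 0, 0, 0, 0, 0, 0, 0, 0, 0, 0, 0, 0, 0, 0, 0, 0], "hand": 0}}

```text
time: 4.35
ee_pos: [0.5781, 0.1592, 0.1116]
orientation: [0.0, 0.788, 0.616, 0.0]
force: [-1.2, 0.1, 5.1]
width: 0.0154
gripper_force: 58.8
```

```bash
python3 -c "
from h import *
show()"
```

```text
t 4.35 p [0.5781 0.1592 0.1116] y at -13.97 z [ 2.e-04  1.e-04 -1.e+00] F [-1.18  0.07  5.1 ] w 0.0154 gf 58.8
```

Emit:
{"name": "move_arm", "arguments": {"targets": [0, 0, -20, 0, 0, 0, 0, 0, -35, 0, 0, 0, 0, 0, -45, 0, 0, 0, 0, 0, -45, 0, 0, 0, 0, 0, -35, 0, 0, 0, 0, 0, 0, 0, 0, 0, 0, 0, 0, 0, 0, 0]}}

```text
time: 5.05
ee_pos: [0.578, 0.1591, 0.2913]
orientation: [0.0, 0.788, 0.616, 0.0]
force: [-0.6, 0.0, -2.6]
width: 0.0155
gripper_force: 58.9
```

Emit:
{"name": "move_arm", "arguments": {"targets": [-30, 0, 0, 0, 0, 0, -40, 0, 0, 0, 0, 0, -40, 0, 0, 0, 0, 0, -40, 0, 0, 0, 0, 0, -40, 0, 0, 0, 0, 0, -40, 0, 0, 0, 0, 0, -40, 0, 0, 0, 0, 0, -40, 0, 0, 0, 0, 0, -40, 0, 0, 0, 0, 0, -30, 0, 0, 0, 0, 0, -17, 0, 0, 0, 0, 0, 0, 0, 0, 0, 0, 0]}}

```text
time: 6.25
ee_pos: [0.4805, -0.2276, 0.2889]
orientation: [-0.002, 0.789, 0.615, -0.001]
force: [-0.2, 1.4, -2.4]
width: 0.0151
gripper_force: 58.8
```

Emit:
{"name": "move_arm", "arguments": {"targets": [0, 0, 0, 0, 0, 7, 0, 0, 0, 0, 0, 7, 0, 0, 0, 0, 0, 7, 0, 0, 0, 0, 0, 7, 0, 0, 0, 0, 0, 7, 0, 0, 0, 0, 0, 7, 0, 0, 0, 0, 0, 7, 0, 0, 0, 0, 0, 7, 0, 0, 0, 0, 0, 7, 0, 0, 0, 0, 0, 7, 0, 0, 0, 0, 0, 6, 0, 0, 0, 0, 0, 0]}}

```text
time: 7.45
ee_pos: [0.4817, -0.2249, 0.2897]
orientation: [-0.001, 1.0, -0.0, -0.001]
force: [0.7, 0.6, -2.0]
width: 0.0156
gripper_force: 58.7
```

```bash
python3 - <<'E'
from h import *
show();c=cap('wrist','w2');print(c['T'].round(3).tolist(),proj(c,[.5815,-.226,.11]))
E
```

```text
t 7.45 p [ 0.4817 -0.2249  0.2897] y at -90.03 z [-0.0023  0.0014 -1.    ] F [ 0.66  0.57 -1.99] w 0.0156 gf 58.7
[[-0.002, -0.955, -0.296, 0.557], [-1.0, 0.001, 0.002, -0.226], [-0.001, 0.296, -0.955, 0.432], [0.0, 0.0, 0.0, 1.0]] [319.52310709  89.71397341]
```

View pics/w2.png

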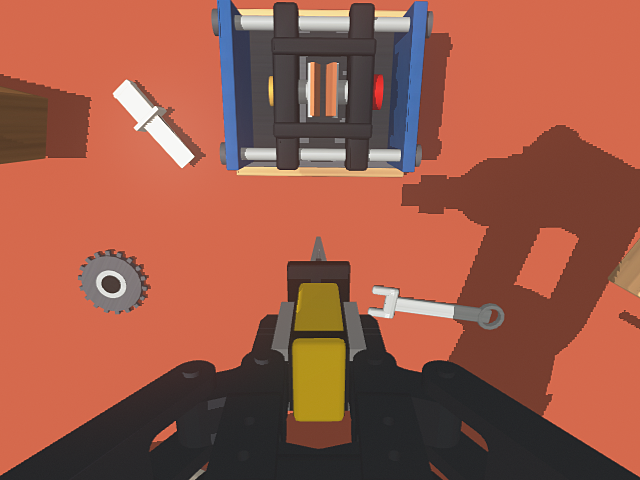

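The wrist view shows the caliper square to the tool. The copper lips are at about (313–334, 90), the red adjuster is on the right at (378,90), and the blade tip is at (318,240). I'll enlarge the gap.

```bash
python3 - <<'E'
from h import *
c=load('w2');im=c['color'][50:130,270:370];cv2.imwrite('pics/w2c.png',cv2.resize(im,None,fx=7,fy=7,interpolation=cv2.INTER_NEAREST))
P=pts(c);np.set_printoptions(linewidth=250,suppress=True)
for v in(80,90,100):
  for u in range(302,345,1):
    print(u,c['color'][v,u].tolist(),(P[v,u]*1000).round(1).tolist()) if v==90 else 0
E
```

```text
302 [126, 129, 131] [581.7, -212.6, 104.7]
303 [126, 128, 131] [581.9, -213.3, 102.4]
304 [121, 123, 125] [581.9, -214.1, 102.3]
305 [141, 144, 144] [581.8, -214.9, 103.4]
306 [233, 235, 234] [581.8, -215.7, 103.7]
307 [223, 225, 223] [581.9, -216.4, 102.9]
308 [230, 230, 227] [581.3, -217.3, 109.9]
309 [234, 232, 229] [581.4, -218.1, 109.1]
310 [145, 188, 242] [580.4, -219.1, 121.6]
311 [97, 160, 245] [580.5, -219.8, 121.2]
312 [109, 169, 247] [580.4, -220.5, 121.9]
313 [110, 168, 255] [580.5, -221.3, 121.0]
314 [63, 88, 149] [580.5, -222.0, 121.3]
315 [52, 70, 111] [580.5, -222.7, 120.2]
316 [57, 76, 122] [580.8, -223.4, 116.4]
317 [58, 78, 124] [580.9, -224.1, 114.8]
318 [58, 79, 126] [581.0, -224.9, 113.5]
319 [57, 78, 124] [581.2, -225.6, 111.3]
320 [72, 74, 85] [587.3, -226.6, 30.9]
321 [75, 73, 77] [587.2, -227.5, 31.5]
322 [74, 74, 80] [587.2, -228.4, 31.5]
323 [74, 74, 79] [587.2, -229.4, 32.2]
324 [73, 70, 72] [587.2, -230.3, 32.0]
325 [68, 77, 105] [587.1, -231.2, 33.2]
326 [81, 122, 209] [581.3, -230.9, 110.1]
327 [86, 128, 216] [581.1, -231.6, 112.1]
328 [86, 126, 211] [581.0, -232.3, 113.7]
329 [85, 125, 209] [580.9, -233.0, 115.1]
330 [84, 121, 204] [580.7, -233.7, 118.0]
331 [84, 124, 207] [580.6, -234.3, 119.7]
332 [89, 133, 219] [580.3, -235.0, 123.0]
333 [93, 141, 229] [580.5, -235.8, 120.1]
334 [91, 140, 229] [580.4, -236.5, 121.2]
335 [92, 140, 231] [580.4, -237.2, 121.6]
336 [118, 137, 178] [580.5, -237.9, 120.6]
337 [137, 136, 127] [581.3, -239.2, 109.0]
338 [128, 130, 128] [581.8, -240.2, 102.5]
339 [127, 129, 130] [581.7, -240.9, 103.7]
340 [127, 130, 130] [581.7, -241.7, 104.0]
341 [127, 129, 129] [581.7, -242.4, 103.8]
342 [126, 129, 128] [581.8, -243.2, 103.5]
343 [121, 123, 124] [581.8, -244.0, 102.5]
344 [139, 143, 142] [581.7, -244.7, 104.4]
```

View pics/w2c.png

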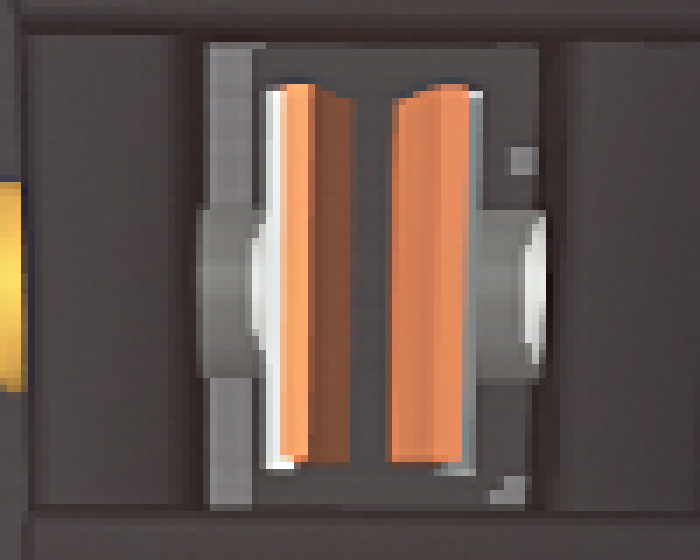

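The crop shows the gap as the dark strip between the two lips, at full-image columns about 319.7 to 325.3 (centre 322.5). The pads span rows 62 to 116. Next I'll measure the blade tip in the same image.

```bash
python3 - <<'E'
from h import *
c=load('w2');p,Rm=show()
im=c['color'];
for v in (237,240,244,248,252,256,260):
    row=im[v,295:345].astype(int); gray=(row.max(1)-row.min(1)<45); u=np.where(gray)[0]+295
    if len(u): print(v,u.min(),u.max(),(u.min()+u.max())/2, 'depth',c['depth'][v,int(u.mean())].round(4),pts(c)[v,int(u.mean())].round(4))
for z in(.2031,):
    print('tip ray',plane(c,318,238,z))
print('gap mid',plane(c,322.5,89.7,.11), 'px/mm',1/(1000*(plane(c,322,89.7,.11)[1]-plane(c,323,89.7,.11)[1])))
print('expected tip px',proj(c,p+Rm@[0,0,.0866]),'at TCP',p+Rm@[0,0,.0866])
P=pts(c);H,S,V=cv2.split(cv2.cvtColor(im,cv2.COLOR_BGR2HSV));m=(H>20)&(H<32)&(S>150)&(V>60)&(P[...,2]>.25);rep('yel',P[m])
E
```

```text
t 7.5 p [ 0.4818 -0.2251  0.29  ] y at -89.81 z [-0.0019  0.0012 -1.    ] F [ 0.13  0.3  -1.78] w 0.0154 gf 58.7
237 316 320 318.0 depth 0.2356 [ 0.4934 -0.2249  0.205 ]
240 316 320 318.0 depth 0.2302 [ 0.4932 -0.2249  0.2106]
244 315 321 318.0 depth 0.2218 [ 0.4934 -0.2249  0.2194]
248 314 322 318.0 depth 0.2176 [ 0.4925 -0.2249  0.2241]
252 313 323 318.0 depth 0.2178 [ 0.4904 -0.2249  0.2245]
256 312 324 318.0 depth 0.2188 [ 0.488  -0.2249  0.2242]
260 311 326 318.5 depth 0.1968 [ 0.493  -0.225   0.2456]
tip ray [ 0.49222066 -0.22487379  0.2031    ]
gap mid [ 0.58150543 -0.22823475  0.11      ] px/mm 1.3321090351864178
expected tip px [318.24350976 255.08041126] at TCP [ 0.48162349 -0.22499873  0.20337825]
yel 6388 mean [ 0.4877 -0.2252  0.3205] z [0.284 0.33 ] rect [ 512.4 -224.9] [17.1 89.3] 89.6
```

Emit:
{"name": "move_arm", "arguments": {"targets": [20, 1, 0, 0, 0, 0.7, 30, 1, 0, 0, 0, 0, 30, 1, 0, 0, 0, 0, 15, 0.3, 0, 0, 0, 0, 4.5, 0, 0, 0, 0, 0, 0, 0, 0, 0, 0, 0, 0, 0, 0, 0, 0, 0, 0, 0, 0, 0, 0, 0]}}

```text
time: 8.3
ee_pos: [0.5808, -0.2303, 0.2913]
orientation: [-0.0, 1.0, -0.006, -0.0]
force: [-0.2, 0.1, -0.8]
width: 0.0154
gripper_force: 58.7
```

```bash
python3 - <<'E'
from h import *
p,Rm=show();c=cap('wrist','w3');print('gap px',proj(c,[.581,-.2282,.11]))
im=c['color'];cv2.imwrite('pics/w3c.png',cv2.resize(im[160:340,200:440],None,fx=3.3,fy=3.3))
E
```

```text
t 8.3 p [ 0.5808 -0.2303  0.2913] y at -90.66 z [-4.e-04  1.e-04 -1.e+00] F [-0.24  0.09 -0.78] w 0.0154 gf 58.7
gap px [315.50305361 219.18501473]
```

View pics/w3c.png

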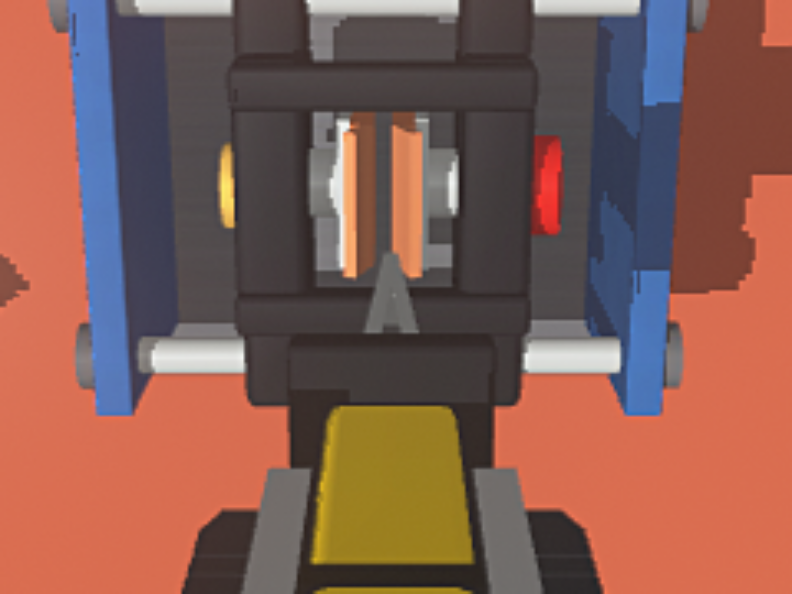

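The tip is at about (318,237) in the full image, over the gap at about (316,219). The arm is still settling by roughly 2 mm in y, so I'll descend partway and re-check.

Emit:
{"name": "move_arm", "arguments": {"targets": [0, 0, 25, 0, 0, 0, 0, 0, 25, 0, 0, 0, 0, 0, 15, 0, 0, 0, 0, 0, 0, 0, 0, 0, 0, 0, 0, 0, 0, 0, 0, 0, 0, 0, 0, 0, 0, 0, 0, 0, 0, 0, 0, 0, 0, 0, 0, 0]}}

```text
time: 9.15
ee_pos: [0.582, -0.2305, 0.2271]
orientation: [0.0, 1.0, -0.006, 0.001]
force: [0.0, 0.6, -1.4]
width: 0.015
gripper_force: 58.7
```

```bash
python3 - <<'E'
from h import *
p,Rm=show();c=cap('wrist','w4');im=c['color']
tip=p+Rm@[0,0,.0866];print('tip',tip,'px',proj(c,tip+[.012,0,0]),'gap px',proj(c,[.581,-.2282,.11]),proj(c,[.598,-.2284,.11]))
v=int(proj(c,[.596,-.2282,.11])[1]);P=pts(c)
for u in range(300,335): print(u,im[v,u].tolist(),(P[v,u]*1000).round(1).tolist())
E
```

```text
t 9.15 p [ 0.582  -0.2305  0.2271] y at -90.68 z [ 1.2e-03 -5.0e-04 -1.0e+00] F [ 0.05  0.6  -1.41] w 0.015 gf 58.7
tip [ 0.58209126 -0.2305604   0.14053997] px [317.62316174 235.95293021] gap px [314.45196793 242.72945713] [314.34182593 218.1404841 ]
300 [101, 170, 254] [598.8, -219.4, 121.2]
301 [111, 177, 255] [598.8, -220.0, 121.2]
302 [120, 185, 255] [598.6, -220.6, 120.3]
303 [122, 184, 255] [599.0, -221.3, 122.3]
304 [88, 127, 219] [599.1, -222.0, 122.5]
305 [57, 77, 120] [598.5, -222.5, 120.0]
306 [60, 81, 128] [598.0, -223.1, 117.9]
307 [62, 85, 132] [597.6, -223.7, 116.3]
308 [62, 85, 132] [597.4, -224.3, 115.3]
309 [62, 84, 131] [597.0, -224.9, 113.7]
310 [60, 84, 133] [596.7, -225.5, 112.4]
311 [59, 82, 127] [596.3, -226.2, 111.0]
312 [64, 71, 89] [577.5, -225.3, 30.7]
313 [78, 77, 77] [577.8, -226.2, 31.9]
314 [76, 76, 79] [577.5, -227.1, 30.8]
315 [76, 76, 78] [577.4, -227.9, 30.4]
316 [75, 73, 73] [577.4, -228.8, 30.6]
317 [75, 77, 85] [577.6, -229.7, 31.4]
318 [87, 113, 171] [577.8, -230.5, 32.4]
319 [93, 139, 233] [596.1, -231.5, 110.5]
320 [91, 135, 222] [596.6, -232.1, 112.4]
321 [94, 139, 223] [597.2, -232.8, 114.9]
322 [93, 136, 223] [597.4, -233.4, 115.9]
323 [92, 136, 223] [598.1, -234.0, 119.0]
324 [95, 139, 228] [598.4, -234.7, 120.4]
325 [104, 153, 244] [598.5, -235.3, 120.9]
326 [107, 159, 251] [598.7, -235.9, 121.5]
327 [104, 157, 250] [598.6, -236.6, 121.2]
328 [102, 155, 250] [598.4, -237.2, 120.7]
329 [114, 148, 229] [598.5, -237.8, 121.2]
330 [140, 139, 128] [595.9, -238.8, 110.1]
331 [135, 137, 135] [596.0, -239.4, 110.2]
332 [67, 65, 70] [577.5, -242.7, 31.6]
333 [75, 73, 77] [577.1, -243.6, 29.9]
334 [77, 75, 78] [577.6, -244.4, 32.2]
```

Emit:
{"name": "move_arm", "arguments": {"targets": [-1, -2, 0, 0, 0, 0, 0, 0, 8, 0, 0, 0, 0, 0, 8, 0, 0, 0, 0, 0, 8, 0, 0, 0, 0, 0, 7, 0, 0, 0, 0, 0, 6, 0, 0, 0, 0, 0, 4, 0, 0, 0, 0, 0, 0, 0, 0, 0, 0, 0, 0, 0, 0, 0, 0, 0, 0, 0, 0, 0]}}

```text
time: 10.2
ee_pos: [0.5809, -0.2285, 0.1857]
orientation: [0.0, 1.0, -0.006, 0.0]
force: [0.3, -0.2, -2.2]
width: 0.0155
gripper_force: 58.7
```

```bash
python3 - <<'E'
from h import *
p,Rm=show();c=cap('wrist','w5');im=c['color']
tip=p+Rm@[0,0,.0866];print('tip',tip)
v=int(proj(c,[.596,-.2285,.11])[1]);P=pts(c);print(v)
for u in range(300,335): print(u,im[v,u].tolist(),(P[v,u]*1000).round(1).tolist())
E
```

```text
t 10.2 p [ 0.5809 -0.2285  0.1857] y at -90.68 z [ 6.e-04 -2.e-04 -1.e+00] F [ 0.25 -0.17 -2.24] w 0.0155 gf 58.7
tip [ 0.58095275 -0.22849153  0.09906169]
235
300 [246, 244, 236] [596.4, -218.6, 109.2]
301 [147, 158, 178] [599.2, -219.6, 119.3]
302 [43, 59, 107] [598.9, -220.1, 118.4]
303 [46, 63, 110] [599.0, -220.7, 118.9]
304 [56, 74, 119] [598.8, -221.2, 118.2]
305 [60, 80, 125] [598.9, -221.7, 118.5]
306 [63, 85, 131] [599.5, -222.4, 120.6]
307 [63, 85, 135] [599.3, -222.9, 119.9]
308 [63, 85, 136] [598.5, -223.3, 117.0]
309 [64, 88, 138] [598.6, -223.9, 117.5]
310 [65, 89, 139] [597.8, -224.4, 114.6]
311 [63, 87, 137] [597.5, -224.9, 113.4]
312 [62, 87, 139] [597.0, -225.4, 111.7]
313 [63, 88, 141] [596.8, -226.0, 111.0]
314 [63, 73, 103] [590.9, -226.2, 89.3]
315 [83, 83, 79] [574.9, -226.1, 30.8]
316 [80, 81, 82] [575.1, -226.9, 31.5]
317 [78, 79, 81] [575.1, -227.7, 31.4]
318 [76, 78, 80] [575.2, -228.4, 31.9]
319 [77, 78, 79] [575.1, -229.2, 31.5]
320 [79, 78, 73] [575.1, -230.0, 31.5]
321 [72, 85, 117] [575.1, -230.7, 31.6]
322 [93, 140, 237] [596.3, -231.0, 109.4]
323 [97, 143, 231] [596.9, -231.6, 111.6]
324 [96, 141, 228] [597.3, -232.1, 113.0]
325 [98, 146, 231] [597.9, -232.6, 115.4]
326 [98, 143, 232] [598.4, -233.2, 117.4]
327 [96, 141, 232] [598.4, -233.7, 117.2]
328 [84, 122, 204] [598.7, -234.2, 118.5]
329 [64, 89, 143] [599.1, -234.7, 120.0]
330 [57, 76, 117] [599.1, -235.3, 120.1]
331 [57, 76, 121] [599.0, -235.8, 119.7]
332 [54, 74, 122] [599.1, -236.3, 120.1]
333 [58, 77, 124] [599.0, -236.9, 119.5]
334 [86, 100, 132] [598.7, -237.5, 118.6]
```

View pics/w5.png

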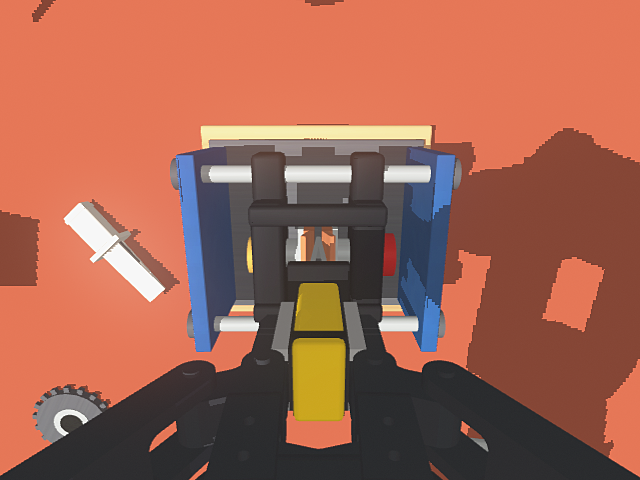

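The tip has entered the gap centred. The lips are visible at row 235, columns 314 to 321, and the gap is still about 4.2 to 4.5 mm there, so its width can be tracked. I'll descend in steps.

```bash
cat > g.py <<'E'
from h import *
import sys
p,Rm=show();c=cap('wrist',sys.argv[1]);im=c['color'].astype(int)
tip=p+Rm@[0,0,.0866];print('tip',tip.round(4))
for X in(.594,.596):
    v=int(round(proj(c,[X,p[1],.11])[1])) ;r=(im[v,:,2]-im[v,:,0]).astype(float)
    k=int(round(proj(c,[X,p[1],.11])[0]))
    a=k
    while r[a]<r[k]+8 or r[a-1]<20: a-=1
    b=k
    while r[b]<40: b+=1
    l0=a+1 if r[a]>50 else a; 
    def cross(d):
        u=k
        while r[u]<25: u+=d
        full=r[u+2*d]; # partial pixel
        q=u if r[u]<.8*full else u
        f=np.clip(r[u]/full,0,1); return u-d*(0.5) - 0 + d*(1-f)
    l,rr=cross(-1),cross(1)
    a,b=plane(c,l,v,.11),plane(c,rr,v,.11);print('X',X,'row',v,'edges',round(l,2),round(rr,2),'gap mm',((a-b)[1]*1000).round(2),'mid y',((a+b)[1]/2).round(4))
E
python3 g.py w6
```

```text
t 10.25 p [ 0.5809 -0.2284  0.1857] y at -90.67 z [ 6.e-04 -3.e-04 -1.e+00] F [ 0.76  0.1  -2.39] w 0.0155 gf 58.7
tip [ 0.5809 -0.2285  0.0991]
X 0.594 row 239 edges 314.03 321.19 gap mm 4.06 mid y -0.2285
X 0.596 row 236 edges 314.03 321.16 gap mm 4.03 mid y -0.2285
```

Emit:
{"name": "move_arm", "arguments": {"targets": [0, 0, 3, 0, 0, 0, 0, 0, 3, 0, 0, 0, 0, 0, 3, 0, 0, 0, 0, 0, 2, 0, 0, 0, 0, 0, 0, 0, 0, 0]}}

```text
time: 10.8
ee_pos: [0.5805, -0.2283, 0.1739]
orientation: [-0.0, 1.0, -0.006, -0.0]
force: [0.2, 0.4, -3.4]
width: 0.0158
gripper_force: 58.6
```

```bash
python3 g.py w7
```

```text
t 10.8 p [ 0.5805 -0.2283  0.1739] y at -90.68 z [-3.e-04  2.e-04 -1.e+00] F [ 0.2   0.43 -3.38] w 0.0158 gf 58.6
tip [ 0.5805 -0.2283  0.0873]
X 0.594 row 245 edges 313.41 322.5 gap mm 4.89 mid y -0.2285
X 0.596 row 241 edges 313.47 322.16 gap mm 4.66 mid y -0.2285
```

Emit:
{"name": "move_arm", "arguments": {"targets": [0, 0, 2, 0, 0, 0, 0, 0, 2, 0, 0, 0, 0, 0, 0, 0, 0, 0, 0, 0, 0, 0, 0, 0]}}

```text
time: 11.25
ee_pos: [0.5808, -0.2284, 0.1703]
orientation: [0.0, 1.0, -0.006, 0.0]
force: [1.2, -0.2, -0.9]
width: 0.0153
gripper_force: 59.0
```

```bash
python3 g.py w8
```

```text
t 11.25 p [ 0.5808 -0.2284  0.1703] y at -90.68 z [ 3.e-04 -2.e-04 -1.e+00] F [ 1.25 -0.21 -0.86] w 0.0153 gf 59.0
tip [ 0.5808 -0.2284  0.0837]
X 0.594 row 247 edges 313.05 322.62 gap mm 5.07 mid y -0.2286
X 0.596 row 243 edges 313.27 322.83 gap mm 5.04 mid y -0.2288
```

Emit:
{"name": "move_arm", "arguments": {"targets": [0, 0, 2, 0, 0, 0, 0, 0, 2, 0, 0, 0, 0, 0, 0, 0, 0, 0, 0, 0, 0, 0, 0, 0, 0, 0, 0, 0, 0, 0, 0, 0, 0, 0, 0, 0]}}

```text
time: 11.9
ee_pos: [0.5808, -0.2284, 0.1663]
orientation: [0.0, 1.0, -0.006, 0.0]
force: [1.4, -0.1, 1.0]
width: 0.0156
gripper_force: 59.1
```

```bash
python3 g.py w9
```

```text
t 11.9 p [ 0.5808 -0.2284  0.1663] y at -90.68 z [ 3.e-04 -1.e-04 -1.e+00] F [ 1.4  -0.09  1.03] w 0.0156 gf 59.1
tip [ 0.5808 -0.2284  0.0797]
X 0.594 row 249 edges 312.39 323.5 gap mm 5.77 mid y -0.2286
X 0.596 row 245 edges 312.47 323.21 gap mm 5.56 mid y -0.2286
```

The gap has opened by about 1.6 to 1.8 mm, the drag rose by about 4 N, and the tip is 30 mm below the pad edges. I'm handing the job in.

```bash
python3 -c "
from h import *
print(ctrl.close_job());show()"
```

```text
the job is handed in; nothing more can be done
None
the job is handed in; nothing more can be done
```

The job is handed in, result not reported: the arm still grips the yellow taper gauge, upright and centred between the pads, tip about 30 mm below their edges, with the sprung pad pushed back about 1.6–1.8 mm by camera and blade geometry, at about 12 s of the 48 s allowed.

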